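Draw the cover-slip box out of the corner of the supply bin

TASK

Take the small white carton of cover slips with the blue-striped lid out of the blue supply bin and lay it flat, lid up, inside the empty cream slide tray. It sits tight in a corner of the bin, so first drag it clear of the wall by pressing on its lid: there is thin glass inside and the lid stands at a different height each time, so come down slowly, feel for it, press lightly, and do not drop it. Leave both sample cups standing in the bin and do not disturb the brown bottle.

Things in the scene. Friction and masses are not known exactly. Their poses are not given: they have to be found in the camera images.
- cover_slip_box: white card carton of glass cover slips with a blue-striped white lid, lying flat; carton 46 mm along its x, 66 mm along its y, 30 mm high, lid 48 by 68 mm; origin at the centre of its underside; 0.1 to 0.2 kg. It starts in one of three bin corners (far left, near left, near right from the robot), axes parallel to the bin's, 1 to 2 mm from the two walls: no finger fits between
- box_rim (a point): centre of the carton's upper edge, 30 mm above its underside. It is overfull: its tight lid (skirt reaching 11 mm down) tops out 1 to 9 mm above this point, each time differently, and does not yield, so feel for it. Card slides on the bin (friction 0.35; fingertips hold at least twice as well): closed fingertips pressing 8 to 15 N on the lid drag the box. Over 40 N breaks glass
- supply_bin: low open blue plastic bin, fixed on the worktop, outside 236 mm along its x by 166 mm along its y, 46 mm high (rolled rim 4 mm further out); origin at the centre of its underside, x points away from the robot within 0.25 rad
- bin_floor (a point): centre of the bin's inner floor, 4 mm above the worktop; inside 230 mm along x by 160 mm along y, walls 3 mm. The middle and the far right corner are empty
- cup_a: white screw-capped plastic sample cup standing in another of the three bin corners, 39 mm across, 48 mm high; origin at the centre of its underside; must stay standing in the bin
- cup_b: second sample cup like cup_a in the remaining one of the three corners; must stay standing in the bin
- slide_tray: empty cream-coloured slide tray, fixed on the worktop, 95 mm along its x by 212 mm along its y, rim 12 mm high, inside 90 by 207 mm, floor 2 mm thick; origin at the centre of its underside, long axis y across the bench within 0.25 rad
- stain_bottle: brown glass bottle with black cap, 48 mm across, 105 mm high, standing near the slide tray; origin at the centre of its underside; must not be disturbed

How it is judged:
By the outcome, as a careful person would: the job done as asked, in the order asked, and still so for the second after the job is handed in, with the robot touching nothing.
It also fails if it takes over 58 s, if anything falls off the work surface, if the arm or the gripper's body presses on something with over 40 N, if the wrist force passes 120 N, or if a joint passes its speed limit or range.

ROBOT

A 6-joint arm with a two-finger parallel gripper is mounted at the origin on a cart in front of the work surface, level with it; the furniture and walls round the work are solid. World frame = base frame: x ahead of the robot, y to its left, z up, the work surface at z = 0. Lengths are in mm, angles in rad, forces in N, time in s.
With the tool pointing down it reaches from about 400 to 925 mm from the base axis. Payload 12.5 kg.
Tool frame: the origin (TCP) lies at the very end of the fingers, on their centre line; the grasp point (between the pads) lies 19 mm behind it; y points along the fingers, z is the direction in which the jaws open and shut, and the axes are right-handed (so a half turn about y gives the same grasp; the last joint's range is limited). The gripper opens to 95 mm and grips with 3 to 60 N. Pads are 20 mm wide; open, the fingers measure 119 mm over their backs; the gripper's body (75 mm by 180 mm) begins 59 mm behind the grasp point.
Start: joints at [-1.417, 0.491, 1.559, -0, 1.092, -0.106], TCP at [160.577, -604.038, 214.661] pointing down, gripper open.
Joint ranges: [-3.1, 3.1], [-0.84, 2.19], [0.05, 2.79], [-1.13, 4.28], [0.06, 2.93], [-2.69, 2.69]. Speed limits (rad/s): [2.22, 2.22, 2.79, 3.14, 3.14, 3.14].

INTERFACE

Orientations are given as [roll, pitch, yaw] about the fixed x, y, z axes, in that order (R = Rz(yaw) Ry(pitch) Rx(roll)).
In Python, from cell import * gives the robot as it stands. The module is installed in compiled form; this text tells all that it offers.
- The arm moves only by the shell command python3 -m jog 'ROWS'. ROWS is a JSON object of lists of equal length, an entry for each row: "dp": the shift along the tool's x, y, z in m, a list of three; "rot": the turn, a rotation vector about the tool's x, y, z in rad, a list of three; "claw": the finger opening in m, from 0 to 0.0951. In form: {"dp": [[x, y, z], ...], "rot": [[wx, wy, wz], ...], "claw": [claw, ...]}. A call has 1 to 12 rows; each row is the pose to reach, as a shift and turn from the pose commanded when the call began, along the tool's axes at that moment; what a row does not reach only later rows make up. A row lasts 1/10 s, in which the tool goes at most 50 mm and 8.59 degrees, less where a joint would pass 70% of its speed; a pose out of reach is approached as far as the arm can. A call with a gripper value outside its range is refused whole. The fingers move at their own pace and stop on an object; the grip force is fixed at half the most. Time passes only in rows, so rows that repeat a pose let the fingers close. It gives the time, the measured TCP pose, the force and the opening at its end, in the units of the state.
- state(): the state, without advancing time (a new reading comes with each control period).
- read_camera(name): name is "scene" or "top" or "wrist"; returns the picture (400x640x3 uint8, red, green, blue); there is no depth.
- camera_info(name): a dict with "fx", "fy", "cx", "cy" (pixels), "eye" and "rotation" of the camera in the world. Camera axes: x right, y down, z forward; pixel columns grow to the right and rows downward; lengths in mm; the calibration is good to about 2 mm. A picture is of the moment at which its call begins: read the wrist's pose just before it. camera_info takes no time and is no camera call; for the wrist camera it gives the pose at the moment of the call.
- job_done(): hands the job in, once; it reports no verdict.
The state is a dict: "t": time; "joints": joint angles; "qvel": joint speeds; "tau": joint torques, N m; "eef_pos": TCP position; "tcp_rot": TCP orientation; "ft_force": force on the tool from outside, world axes, zero at the start; "moment": the same for the moment, N m; "opening": opening from 0.0 (shut) to 1.0 (fully open).
Only numpy, scipy, OpenCV 4.12 (cv2) and the standard library are available. Lean on these libraries where they do the work, as an engineer would, in place of code of your own. Each camera call takes 0.05 s, during which the arm holds its last target. There are 200 camera calls.

## Working session

There is one attempt and no reset: what is moved stays moved. The work goes in short steps, Python scripts to look and compute and a shell command to move; the robot and the scene stay as the last step left them, time stands still between calls to the robot, and variables do not carry over. Pictures are saved under pics/ and viewed, on a budget of 10 in all, crops included, one or two more only if the job needs it, and the job is handed in when it is done.

```bash
mkdir -p pics
python3 - <<'E'
from cell import *
import cv2,numpy as np
s=state();print(s)
for n in("top","scene"):
    i=camera_info(n);print(n,i)
    cv2.imwrite(f"pics/{n}0.png",read_camera(n)[:,:,::-1])
a=cv2.imread("pics/top0.png");b=cv2.imread("pics/scene0.png")
E
```

```text
{'t': 0.0, 'joints': array([-1.41660975e+00,  4.91570210e-01,  1.55944890e+00, -2.50294443e-05,
        1.09170561e+00, -1.05607892e-01]), 'qvel': array([ 4.44360684e-04, -8.20846536e-04,  9.92909814e-04, -2.65690162e-05,
        3.21176280e-04,  1.23775987e-03]), 'tau': array([ 3.65299479e-05, -6.12649870e+01, -2.58188260e+01,  6.92402967e-02,
        4.81677102e-02, -1.14206009e-04]), 'eef_pos': array([ 160.52457284, -603.77955241,  214.05532401]), 'tcp_rot': array([-1.57192442e+00,  9.72580143e-05, -2.88178669e+00]), 'ft_force': array([-0.71208767,  0.28563605, -0.11933394]), 'moment': array([-0.01350556, -0.01686078, -0.00844911]), 'opening': 1.0001841325781209}
top {'fx': 467.7997325804662, 'fy': 467.7997325804662, 'cx': 320.68336295387275, 'cy': 200.71041586894333, 'eye': array([ 370.92835913, -132.99146451, 1028.53577477]), 'rotation': array([-2.98297687,  0.03103718, -1.59129961])}
scene {'fx': 505.3721733308422, 'fy': 505.3721733308422, 'cx': 320.57377597833295, 'cy': 197.89922912202834, 'eye': array([ 10.63337987, 506.98510428, 701.5781156 ]), 'rotation': array([-2.23095231,  0.02035726, -2.47222467])}
```

View pics/top0.png

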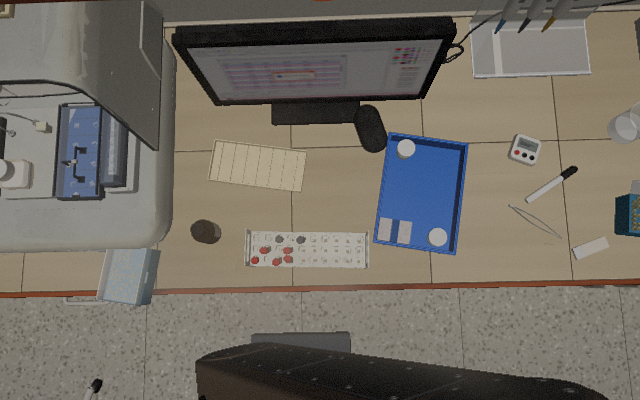

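View pics/scene0.png

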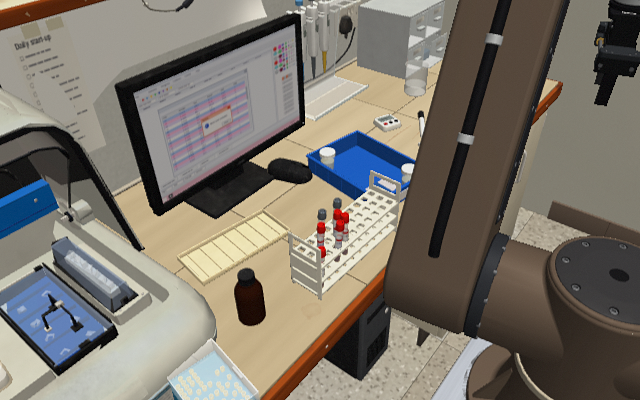

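The top view shows the bin at right, px (375–467, 133–254), with the carton in its near-left corner at (395,230). The cups are far left (405,149) and near right (438,237). The tray is at (257,165), the bottle at (206,232), the tube rack at (307,250), and the monitor hangs beyond the tray. In the scene view the arm hides the carton, but the tray at (237,245) and bottle at (249,297) are clear.

```bash
cat > h.py <<'E'
from cell import *
import cv2,numpy as np
from scipy.spatial.transform import Rotation as R
def rm(e): return R.from_euler('xyz',e).as_matrix()
def ray(i,uv):
    uv=np.atleast_2d(uv).astype(float)
    d=np.c_[(uv[:,0]-i['cx'])/i['fx'],(uv[:,1]-i['cy'])/i['fy'],np.ones(len(uv))]
    return d@rm(i['rotation']).T
def plane(i,uv,z):
    d=ray(i,uv);e=np.array(i['eye']);return e+d*((z-e[2])/d[:,2])[:,None]
def proj(i,P):
    c=(np.atleast_2d(P)-i['eye'])@rm(i['rotation']);return np.c_[i['fx']*c[:,0]/c[:,2]+i['cx'],i['fy']*c[:,1]/c[:,2]+i['cy']]
def big(m):
    c,_=cv2.findContours(m.astype(np.uint8),cv2.RETR_EXTERNAL,cv2.CHAIN_APPROX_NONE);return max(c,key=cv2.contourArea)
def rows(target,yaw=None):
    "shift in tool axes (m) from the present pose to world target mm"
    s=state();return (rm(s['tcp_rot']).T@(np.array(target)-s['eef_pos'])/1000).round(4)
E
python3 - <<'E'
from h import *
np.set_printoptions(precision=1,suppress=True)
i=camera_info('top');a=cv2.imread('pics/top0.png');hsv=cv2.cvtColor(a,cv2.COLOR_BGR2HSV)
m=cv2.inRange(hsv,(100,120,60),(130,255,255));m[:, :360]=0;m[:,480:]=0
c=big(m);q=cv2.approxPolyDP(cv2.convexHull(c),6,True)[:,0];print('bin px',q.tolist());r=cv2.boxPoints(cv2.minAreaRect(c));print(r)
print(plane(i,q,46),plane(i,q,0))
t=cv2.inRange(hsv,(15,30,170),(40,110,255));t[:, :200]=0;t[:,315:]=0;t[:135]=0;t[200:]=0
c=big(cv2.morphologyEx(t,cv2.MORPH_OPEN,np.ones((3,3))));r=cv2.boxPoints(cv2.minAreaRect(c));print('tray',r,plane(i,r,12))
print('box,cups,nadir',plane(i,[[395,230]],36),plane(i,[[405,148],[438,236]],52),proj(i,[[i['eye'][0],i['eye'][1],0]]))
for n,k,f in(('A',a[125:260,365:480],5),):
    cv2.imwrite('pics/crop1.png',cv2.resize(k,None,fx=4.4,fy=4.4,interpolation=cv2.INTER_CUBIC))
print('bottle top/monitor edge',plane(i,[[206,231]],105),plane(i,[[210,104],[418,100]],100))
j=camera_info('scene');print('scene monitor lower corners at tray, rays', )
# two-view: monitor lower-left front corner
def tri(u,v):
    A=[];b=[]
    d1=ray(i,u)[0];d2=ray(j,v)[0];e1=np.array(i['eye']);e2=np.array(j['eye'])
    x=np.linalg.lstsq(np.c_[d1,-d2],e2-e1,rcond=None)[0];return (e1+d1*x[0]+e2+d2*x[1])/2,np.linalg.norm(e1+d1*x[0]-e2-d2*x[1])
print(tri((209,105),(158,214)),tri((420,100),(302,122)))
print('tool axes',rm(state()['tcp_rot']))
w=camera_info('wrist');print(w, rm(w['rotation']))
E
```

```text
bin px [[389, 132], [467, 143], [455, 254], [374, 241]]
[[372.8 243.3]
 [388.  131.7]
 [470.2 142.9]
 [455.  254.5]]
[[ 675.9 -257.    46. ]
 [ 646.3 -422.8   46. ]
 [ 409.9 -381.7   46. ]
 [ 440.6 -215.5   46. ]] [[ 690.2 -262.8    0. ]
 [ 659.2 -436.4    0. ]
 [ 411.7 -393.4    0. ]
 [ 443.9 -219.4    0. ]]
tray [[230.9 182.1]
 [235.6 144. ]
 [305.3 152.7]
 [300.5 190.8]] [[581.3  94.6  12. ]
 [668.9  84.7  12. ]
 [644.1 -72.5  12. ]
 [557.5 -60.6  12. ]]
box,cups,nadir [[ 463.6 -261.6   36. ]] [[ 637.5 -288.8   52. ]
 [ 447.5 -347.7   52. ]] [[335.4 275.5]]
bottle top/monitor edge [[463.9 122.7 105. ]] [[ 731.2  120.6  100. ]
 [ 725.9 -312.9  100. ]]
scene monitor lower corners at tray, rays
(array([730.9, 123.7,  89.6]), np.float64(5.141783123183029)) (array([ 733.3, -317.8,   87.7]), np.float64(6.451593160713436))
tool axes [[-1.  -0.   0.3]
 [-0.3  0.  -1. ]
 [-0.  -1.  -0. ]]
{'fx': 301.17472361043394, 'fy': 301.17472361043394, 'cx': 316.96390929773577, 'cy': 197.02940356373455, 'eye': array([ 242.2, -583.2,  383.3]), 'rotation': array([ 2.8,  0. , -1.3])} [[ 0.3 -0.9 -0.3]
 [-1.  -0.2 -0.1]
 [-0.   0.3 -1. ]]
```

View pics/crop1.png

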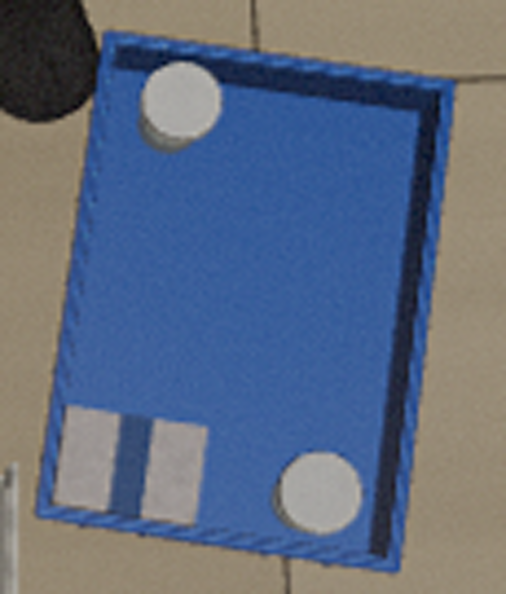

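The crop confirms it: carton in the near-left corner, stripe along bin x at crop px (130,465), with a clear gap on its right and beyond it. The plan is to drag it to the middle, then grip it along its 66 mm side with the jaws along bin y. I'm moving above it now, fingers shut.

```bash
python3 -m jog '{"dp":[[-0.038,0.004,-0.025],[-0.076,0.009,-0.051],[-0.114,0.013,-0.076],[-0.152,0.018,-0.102],[-0.19,0.022,-0.127],[-0.229,0.026,-0.152],[-0.267,0.031,-0.178],[-0.305,0.035,-0.203],[-0.343,0.04,-0.228],[-0.381,0.044,-0.254],[-0.381,0.044,-0.254],[-0.381,0.044,-0.254]],"rot":[[0,0.1,0],[0,0.2,0],[0,0.3,0],[0,0.431,0],[0,0.431,0],[0,0.431,0],[0,0.431,0],[0,0.431,0],[0,0.431,0],[0,0.431,0],[0,0.431,0],[0,0.431,0]],"claw":[0,0,0,0,0,0,0,0,0,0,0,0]}'
python3 - <<'E'
from h import *
np.set_printoptions(precision=2,suppress=True)
s=state();i=camera_info('wrist');a=read_camera('wrist')[:,:,::-1].copy();cv2.imwrite('pics/w1.png',a)
import json;json.dump({k:np.array(v).tolist() for k,v in i.items()},open('w1.json','w'))
print(s['t'],s['eef_pos'],s['tcp_rot'],s['ft_force'])
E
```

```text
t: 1.3
eef_pos: [463.9, -259.9, 170.3]
tcp_rot: [-1.571, -0.001, 2.973]
ft_force: [0.0, -0.5, -0.7]
opening: 0.052
1.3 [ 463.86 -259.86  170.31] [-1.57 -0.    2.97] [ 0.03 -0.49 -0.72]
```

View pics/w1.png

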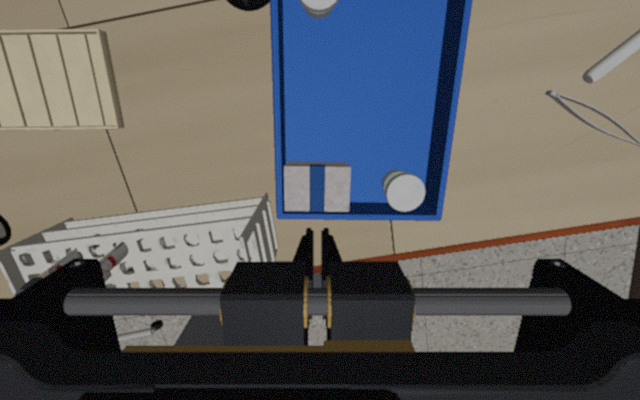

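In the wrist view the lid is at px (284–350, 163–212), cup_b at (404,190) and cup_a at (320,5). The fingertips are at (317,235), and the rack's right end is at (270,200). Next I compute the lid centre, the bin pose and the rack height.

Run:
```python
from h import *
import json
np.set_printoptions(precision=1,suppress=True)
i={k:np.array(v) for k,v in json.load(open('w1.json')).items()}
a=cv2.imread('pics/w1.png');hsv=cv2.cvtColor(a,cv2.COLOR_BGR2HSV)
m=cv2.inRange(hsv,(0,0,110),(180,70,255));m[:150]=0;m[225:]=0;m[:,:278]=0;m[:,358:]=0
m=cv2.morphologyEx(m,cv2.MORPH_CLOSE,np.ones((5,25)))
r=cv2.boxPoints(cv2.minAreaRect(big(m)));print(r)
for z in(35,39,43):
    p=plane(i,r,z);print(z,p.mean(0),np.linalg.norm(p-np.roll(p,1,0),axis=1))
p=plane(i,[[275,217],[442,218]],48);print('near rim corners px',p, np.arctan2(p[1,0]-p[0,0],-(p[1,1]-p[0,1])))
b=cv2.inRange(hsv,(100,120,50),(130,255,255));c=big(b);print('bin hull',cv2.approxPolyDP(cv2.convexHull(c),5,True)[:,0].tolist())
t=camera_info('top');j=camera_info('scene')
def tri(i,u,j,v):
    d1=ray(i,u)[0];d2=ray(j,v)[0];e1=np.array(i['eye']);e2=np.array(j['eye'])
    x=np.linalg.lstsq(np.c_[d1,-d2],e2-e1,rcond=None)[0];return (e1+d1*x[0]+e2+d2*x[1])/2,np.linalg.norm(e1+d1*x[0]-e2-d2*x[1])
print('rack far-right top',tri(t,(368,233),i,(268,195)),tri(t,(368,233),j,(401,182)),plane(t,[[368,233],[368,268]],60))
```

```text
[[284. 211.]
 [284. 162.]
 [350. 162.]
 [350. 211.]]
35 [ 464.7 -260.9   35. ] [70.9 53.2 67.4 53.2]
39 [ 465.8 -261.1   39. ] [69.9 52.5 66.5 52.5]
43 [ 466.9 -261.3   43. ] [69.  51.8 65.6 51.8]
near rim corners px [[ 443.9 -213.3   48. ]
 [ 413.7 -383.6   48. ]] -0.17547505965262464
bin hull [[471, 0], [440, 218], [279, 218], [269, 0]]
rack far-right top (array([ 460.3, -205.3,   18.8]), np.float64(0.7654584078399956)) (array([ 426.2, -211.8,  106.9]), np.float64(57.749597015350886)) [[ 456.4 -202.6   60. ]
 [ 384.8 -200.    60. ]]
```

Run:
```python
from h import *
np.set_printoptions(precision=1,suppress=True)
t=camera_info('top');j=camera_info('scene')
def tri(i,u,j,v):
    d1=ray(i,u)[0];d2=ray(j,v)[0];e1=np.array(i['eye']);e2=np.array(j['eye'])
    x=np.linalg.lstsq(np.c_[d1,-d2],e2-e1,rcond=None)[0];return (e1+d1*x[0]+e2+d2*x[1])/2,np.linalg.norm(e1+d1*x[0]-e2-d2*x[1])
print('R near',tri(t,(368,268),j,(401,187)),'R far',tri(t,(368,233),j,(370,172)))
print('L far',tri(t,(246,231),j,(290,234)),'L near',tri(t,(246,268),j,(323,256)))
```

```text
R near (array([ 384. , -196. ,  117.3]), np.float64(0.16132689179174223)) R far (array([ 453.3, -196.6,  123. ]), np.float64(5.61814178159389))
L far (array([461.1,  39.7, 122.8]), np.float64(1.8357272296063298)) L near (array([389.3,  40.7, 113.7]), np.float64(0.7038179899304091))
```

```bash
python3 -m jog '{"dp":[[0,0.045,0],[0,0.09,0],[0,0.11,0],[0,0.118,0],[0,0.118,0],[0,0.118,0]],"rot":[[0,0,0],[0,0,0],[0,0,0],[0,0,0],[0,0,0],[0,0,0]],"claw":[0,0,0,0,0,0]}'
```

```text
t: 1.95
eef_pos: [463.7, -261.6, 53.7]
tcp_rot: [-1.57, 0.001, 2.969]
ft_force: [-0.5, 0.3, -0.4]
opening: 0.003
```

The rack stands about 120 mm high with its end at y≈-197. With the jaws along y, the 180 mm gripper body would land on it while pressing. So I lift and turn the jaws along x (turn −1.744 about tool y), which is also better for the last joint.

```bash
python3 -m jog '{"dp":[[0,-0.03,0],[0,-0.05,0],[0,-0.05,0],[0,-0.05,0],[0,-0.05,0],[0,-0.05,0],[0,-0.05,0],[0,-0.05,0],[0,-0.05,0],[0,-0.05,0],[0,-0.05,0],[0,-0.05,0]],"rot":[[0,0,0],[0,0,0],[0,-0.14,0],[0,-0.28,0],[0,-0.42,0],[0,-0.56,0],[0,-0.7,0],[0,-0.84,0],[0,-0.98,0],[0,-1.12,0],[0,-1.26,0],[0,-1.4,0]],"claw":[0,0,0,0,0,0,0,0,0,0,0,0]}'; python3 -m jog '{"dp":[[0,0,0],[0,0,0],[0,0,0],[0,0,0],[0,0,0],[0,0,0]],"rot":[[0,-0.14,0],[0,-0.28,0],[0,-0.344,0],[0,-0.344,0],[0,-0.344,0],[0,-0.344,0]],"claw":[0,0,0,0,0,0]}'
python3 - <<'E'
from h import *
s=state();print(s['joints'].round(3),rows([465,-264,47]))
E
```

```text
t: 3.15
eef_pos: [463.9, -261.2, 104.3]
tcp_rot: [-1.568, -0.001, -1.907]
ft_force: [-0.6, 0.4, -0.3]
opening: 0.006
t: 3.75
eef_pos: [463.7, -260.9, 103.2]
tcp_rot: [-1.57, -0.001, -1.57]
ft_force: [0.3, -0.1, -0.2]
opening: 0.003
[-0.637  0.507  1.902 -0.     0.731 -0.637] [0.0031 0.0562 0.0013]
```

```bash
python3 -m jog '{"dp":[[0.003,0.03,0.001],[0.003,0.045,0.001],[0.003,0.052,0.001],[0.003,0.055,0.001],[0.003,0.056,0.001],[0.003,0.056,0.001],[0.003,0.056,0.001]],"rot":[[0,0,0],[0,0,0],[0,0,0],[0,0,0],[0,0,0],[0,0,0],[0,0,0]],"claw":[0,0,0,0,0,0,0]}'
python3 -c "
from cell import *;s=state();print(s['eef_pos'],s['ft_force'],s['moment'])"
```

```text
t: 4.45
eef_pos: [464.8, -263.8, 47.2]
tcp_rot: [-1.57, -0.001, -1.569]
ft_force: [-0.2, 0.5, -0.3]
opening: 0.005
[ 464.78073768 -263.84775141   47.2374606 ] [-0.15013159  0.54041667 -0.28506583] [-0.03158675 -0.11379585 -0.00186175]
```

```bash
python3 -m jog '{"dp":[[0,0.001,0],[0,0.002,0],[0,0.003,0],[0,0.003,0]],"rot":[[0,0,0],[0,0,0],[0,0,0],[0,0,0]],"claw":[0,0,0,0]}'
```

```text
t: 4.85
eef_pos: [464.5, -263.6, 43.5]
tcp_rot: [-1.571, 0.0, -1.569]
ft_force: [0.3, 0.9, -0.6]
opening: 0.008
```

```bash
python3 -m jog '{"dp":[[0,0.0005,0],[0,0.001,0],[0,0.001,0]],"rot":[[0,0,0],[0,0,0],[0,0,0]],"claw":[0,0,0]}'
```

```text
t: 5.15
eef_pos: [464.5, -263.7, 42.6]
tcp_rot: [-1.571, -0.0, -1.569]
ft_force: [0.1, -0.2, 0.1]
opening: 0.003
```

```bash
python3 -m jog '{"dp":[[0,0.0005,0],[0,0.001,0],[0,0.001,0]],"rot":[[0,0,0],[0,0,0],[0,0,0]],"claw":[0,0,0]}'
```

```text
t: 5.45
eef_pos: [464.5, -263.7, 41.6]
tcp_rot: [-1.571, -0.0, -1.569]
ft_force: [0.2, 0.2, -0.8]
opening: 0.003
```

```bash
python3 -m jog '{"dp":[[0,0.0005,0],[0,0.001,0],[0,0.001,0]],"rot":[[0,0,0],[0,0,0],[0,0,0]],"claw":[0,0,0]}'
```

```text
t: 5.75
eef_pos: [464.6, -263.7, 40.9]
tcp_rot: [-1.571, -0.0, -1.569]
ft_force: [-1.4, 0.8, 4.6]
opening: 0.0
```

```bash
python3 -m jog '{"dp":[[0,0.0005,0],[0,0.001,0],[0,0.001,0]],"rot":[[0,0,0],[0,0,0],[0,0,0]],"claw":[0,0,0]}'
```

```text
t: 6.05
eef_pos: [464.6, -263.8, 40.8]
tcp_rot: [-1.57, -0.001, -1.569]
ft_force: [-4.7, 3.3, 18.6]
opening: 0.006
```

Contact at z≈40.9, at about 14 N/mm. I ease to about 12 N and start the drag diagonally away from both walls.

```bash
python3 -m jog '{"dp":[[0,-0.0005,0],[0.001,-0.0005,0.001],[0.003,-0.0005,0.004],[0.006,-0.0005,0.007],[0.009,-0.0005,0.011],[0.012,-0.0005,0.015]],"rot":[[0,0,0],[0,0,0],[0,0,0],[0,0,0],[0,0,0],[0,0,0]],"claw":[0,0,0,0,0,0]}'
```

```text
t: 6.65
eef_pos: [479.3, -275.3, 40.9]
tcp_rot: [-1.572, 0.0, -1.569]
ft_force: [-4.1, 3.1, 13.1]
opening: 0.008
```

Drag ratio 5.1/13.1 ≈ 0.39 matches card sliding on the bin, so the box is moving with the fingers. I carry on.

```bash
python3 -m jog '{"dp":[[0.004,0,0.005],[0.008,0,0.01],[0.012,0,0.015],[0.016,0,0.02],[0.02,0,0.025]],"rot":[[0,0,0],[0,0,0],[0,0,0],[0,0,0],[0,0,0]],"claw":[0,0,0,0,0]}'
```

```text
t: 7.15
eef_pos: [504.5, -295.4, 40.9]
tcp_rot: [-1.571, 0.0, -1.569]
ft_force: [-4.0, 3.9, 12.8]
opening: 0.001
```

```bash
python3 -m jog '{"dp":[[0.004,0,0.005],[0.008,0,0.01],[0.012,0,0.015],[0.016,0,0.02],[0.02,0,0.025],[0.024,0,0.031],[0.024,0,0.031]],"rot":[[0,0,0],[0,0,0],[0,0,0],[0,0,0],[0,0,0],[0,0,0],[0,0,0]],"claw":[0,0,0,0,0,0,0]}'
```

```text
t: 7.85
eef_pos: [536.5, -320.1, 40.9]
tcp_rot: [-1.569, -0.001, -1.569]
ft_force: [0.9, -0.4, 7.1]
opening: 0.006
```

```bash
python3 -m jog '{"dp":[[0,-0.005,0],[0,-0.03,0],[0,-0.07,0],[0,-0.11,0],[0,-0.13,0],[0,-0.13,0],[0,-0.13,0],[0,-0.13,0]],"rot":[[0,0,0],[0,0,0],[0,0,0],[0,0.06,0],[0,0.12,0],[0,0.172,0],[0,0.172,0],[0,0.172,0]],"claw":[0,0,0,0.05,0.085,0.085,0.085,0.085]}'
python3 - <<'E'
from h import *
import json
np.set_printoptions(precision=2,suppress=True)
s=state();i=camera_info('wrist');a=read_camera('wrist')[:,:,::-1].copy();cv2.imwrite('pics/w2.png',a)
json.dump({k:np.array(v).tolist() for k,v in i.items()},open('w2.json','w'))
print(s['t'],s['eef_pos'],s['tcp_rot'],s['ft_force'])
E
```

```text
t: 8.65
eef_pos: [535.4, -319.3, 169.7]
tcp_rot: [-1.572, 0.0, -1.739]
ft_force: [0.2, -0.7, -0.2]
opening: 0.365
8.65 [ 535.38 -319.33  169.75] [-1.57  0.   -1.74] [ 0.17 -0.68 -0.17]
```

View pics/w2.png

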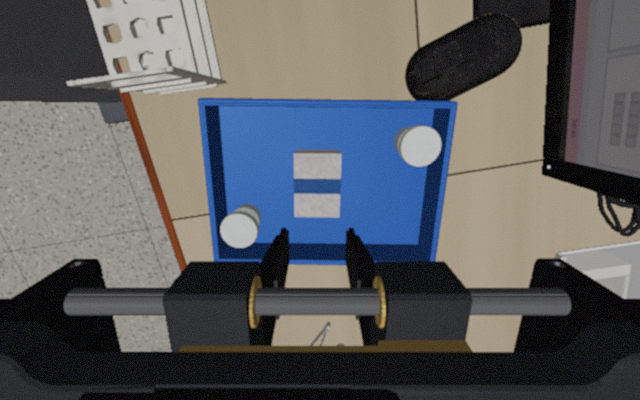

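The carton is now in the middle of the bin, lid at px (293–341, 151–217), with both cups standing at (239,228) and (419,147). Next I measure the lid pose at the felt height.

Run:
```python
from h import *
import json
np.set_printoptions(precision=1,suppress=True)
i={k:np.array(v) for k,v in json.load(open('w2.json')).items()}
a=cv2.imread('pics/w2.png');hsv=cv2.cvtColor(a,cv2.COLOR_BGR2HSV)
m=cv2.inRange(hsv,(0,0,110),(180,80,255));m[:140]=0;m[228:]=0;m[:,:280]=0;m[:,355:]=0
m=cv2.morphologyEx(m,cv2.MORPH_CLOSE,np.ones((35,5)))
r=cv2.boxPoints(cv2.minAreaRect(big(m)));print(r)
p=plane(i,r,41);print(p,p.mean(0),np.linalg.norm(p-np.roll(p,1,0),axis=1))
e=np.roll(p,-1,0)-p;print('angles',np.degrees(np.arctan2(e[:,1],e[:,0])))
p[:,2]=150;print('to above box',rows([p[:,0].mean(),p[:,1].mean(),state()['eef_pos'][2]]))
```

```text
[[293. 150.]
 [341. 150.]
 [341. 217.]
 [293. 217.]]
[[ 519.  -276.5   41. ]
 [ 565.8 -284.4   41. ]
 [ 555.6 -354.4   41. ]
 [ 505.6 -345.9   41. ]] [ 536.5 -315.3   41. ] [70.7 47.4 70.7 50.7]
angles [ -9.6 -98.3 170.4  79. ]
to above box [-0.  0.  0.]
```

```bash
python3 -m jog '{"dp":[[-0.002,0.03,0.001],[-0.002,0.065,0.001],[-0.002,0.1,0.001],[-0.002,0.115,0.001],[-0.002,0.125,0.001],[-0.002,0.135,0.001],[-0.002,0.143,0.001],[-0.002,0.15,0.001],[-0.002,0.154,0.001],[-0.002,0.157,0.001],[-0.002,0.158,0.001],[-0.002,0.158,0.001]],"rot":[[0,0,0],[0,0,0],[0,0,0],[0,0,0],[0,0,0],[0,0,0],[0,0,0],[0,0,0],[0,0,0],[0,0,0],[0,0,0],[0,0,0]],"claw":[0.085,0.085,0.085,0.085,0.085,0.085,0.085,0.085,0.085,0.085,0.085,0.085]}'
```

```text
t: 9.9
eef_pos: [537.0, -317.8, 12.3]
tcp_rot: [-1.571, -0.0, -1.741]
ft_force: [0.2, -1.2, 0.5]
opening: 0.894
```

```bash
python3 -m jog '{"dp":[[0,0.002,0],[0,0.004,0],[0,0.004,0],[0,0.004,0],[0,0.004,0],[0,0.004,0],[0,0.004,0],[0,0.004,0],[0,0.004,0],[0,0.004,0],[0,0.004,0]],"rot":[[0,0,0],[0,0,0],[0,0,0],[0,0,0],[0,0,0],[0,0,0],[0,0,0],[0,0,0],[0,0,0],[0,0,0],[0,0,0]],"claw":[0.085,0.085,0.075,0.065,0.06,0.055,0.05,0.045,0.04,0.03,0.03]}'
```

```text
t: 11.0
eef_pos: [536.9, -317.7, 8.1]
tcp_rot: [-1.571, -0.0, -1.741]
ft_force: [-1.1, 0.7, 0.5]
opening: 0.502
```

Opening 47.7 mm: gripped at the lid width. Lifting gently.

```bash
python3 -m jog '{"dp":[[0,0,0],[0,0,0],[0,-0.003,0],[0,-0.008,0],[0,-0.015,0],[0,-0.025,0],[0,-0.025,0]],"rot":[[0,0,0],[0,0,0],[0,0,0],[0,0,0],[0,0,0],[0,0,0],[0,0,0]],"claw":[0.03,0.02,0.02,0.02,0.02,0.02,0.02]}'
python3 - <<'E'
from h import *
s=state();print(s['ft_force'])
cv2.imwrite('pics/w3.png',read_camera('wrist')[120:300,200:440,::-1].repeat(2,0).repeat(2,1))
E
```

```text
t: 11.7
eef_pos: [537.6, -318.2, 34.9]
tcp_rot: [-1.568, -0.001, -1.741]
ft_force: [0.0, -0.0, -2.5]
opening: 0.5
[ 0.02744255 -0.00961087 -2.46424018]
```

View pics/w3.png

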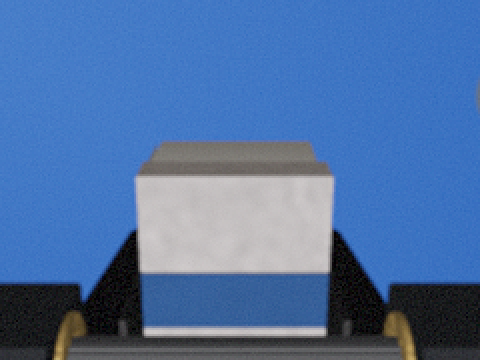

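The carton hangs level in the jaws: lid front edge at crop px (137–333, 175), carton below it, stripe at (235,298). My tray mask lost part of its length (157 instead of 212 mm), so I re-measure from the saved top view while lifting.

```bash
python3 -m jog '{"dp":[[0,-0.015,0],[0,-0.035,0],[0,-0.06,0],[0,-0.09,0],[0,-0.12,0],[0,-0.14,0],[0,-0.155,0],[0,-0.155,0]],"rot":[[0,0,0],[0,0,0],[0,0,0],[0,0,0],[0,0,0],[0,0,0],[0,0,0],[0,0,0]],"claw":[0.02,0.02,0.02,0.02,0.02,0.02,0.02,0.02]}'
python3 - <<'E'
from h import *
np.set_printoptions(precision=4,suppress=True)
i=camera_info('top');a=cv2.imread('pics/top0.png');hsv=cv2.cvtColor(a,cv2.COLOR_BGR2HSV)
k=hsv[150:180,215:300].reshape(-1,3);print('tray hsv',np.median(k,0),'table',hsv[210,250],hsv[160,340])
t=cv2.inRange(hsv,(15,20,185),(40,90,255));t[:,:195]=0;t[:,315:]=0;t[:130]=0;t[205:]=0
t=cv2.morphologyEx(t,cv2.MORPH_CLOSE,np.ones((7,7)));r=cv2.boxPoints(cv2.minAreaRect(big(t)));print(r)
for q in (r,np.array([[208,179],[213,140],[307,151],[302,191]])):
    p=plane(i,q,12);e=np.roll(p,-1,0)-p;print(p[:,:2].round(1),p.mean(0),np.linalg.norm(e,axis=1),np.degrees(np.arctan2(e[:,1],e[:,0])))
E
```

```text
t: 12.55
eef_pos: [537.5, -318.1, 190.9]
tcp_rot: [-1.567, -0.002, -1.741]
ft_force: [-0.3, -0.1, -1.0]
opening: 0.503
tray hsv [ 21.  52. 173.] table [ 20  62 145] [ 18  64 144]Traceback (most recent call last):
  File "<stdin>", line 6, in <module>
  File "h.py", line 14, in big
    c,_=cv2.findContours(m.astype(np.uint8),cv2.RETR_EXTERNAL,cv2.CHAIN_APPROX_NONE);return max(c,key=cv2.contourArea)
                                                                                            ~~~^^^^^^^^^^^^^^^^^^^^^^^
ValueError: max() iterable argument is empty
```

Run:
```python
from h import *
np.set_printoptions(precision=1,suppress=True)
i=camera_info('top');a=cv2.imread('pics/top0.png');hsv=cv2.cvtColor(a,cv2.COLOR_BGR2HSV)
t=cv2.inRange(hsv,(15,20,160),(40,90,255));t[:,:195]=0;t[:,315:]=0;t[:130]=0;t[205:]=0
t=cv2.morphologyEx(cv2.morphologyEx(t,cv2.MORPH_CLOSE,np.ones((5,5))),cv2.MORPH_OPEN,np.ones((5,5)));r=cv2.boxPoints(cv2.minAreaRect(big(t)));print(r)
for q in (r,np.array([[208,179],[213,140],[307,151],[302,191]])):
    p=plane(i,q,12);e=np.roll(p,-1,0)-p;print(p[:,:2],p.mean(0),np.linalg.norm(e,axis=1),np.degrees(np.arctan2(e[:,1],e[:,0])))
```

```text
[[207.1 179.3]
 [212.4 138. ]
 [305.9 150. ]
 [300.6 191.4]]
[[589.1 148.3]
 [684.5 137.8]
 [650.2 -74. ]
 [556.2 -60.7]] [620.   37.8  12. ] [ 96.  214.5  94.9 211.5] [ -6.3 -99.2 172.   81.1]
[[589.8 146.1]
 [679.7 136.3]
 [647.8 -76.4]
 [557.  -63.9]] [618.6  35.5  12. ] [ 90.4 215.1  91.7 212.6] [ -6.2 -98.5 172.2  81.1]
```

```bash
python3 -m jog '{"dp":[[-0.007,0,0],[-0.022,0,0.001],[-0.045,0,0.003],[-0.072,0,0.004],[-0.1,0,0.006],[-0.13,0,0.008],[-0.16,0,0.009],[-0.19,0,0.011],[-0.22,0,0.013],[-0.25,0,0.015],[-0.28,0,0.016],[-0.305,0,0.018]],"rot":[[0,-0.03,0],[0,-0.1,0],[0,-0.2,0],[0,-0.32,0],[0,-0.44,0],[0,-0.56,0],[0,-0.68,0],[0,-0.8,0],[0,-0.92,0],[0,-1.04,0],[0,-1.16,0],[0,-1.28,0]],"claw":[0.02,0.02,0.02,0.02,0.02,0.02,0.02,0.02,0.02,0.02,0.02,0.02]}'
python3 - <<'E'
from h import *
s=state();print(rows([620,37,190]).tolist(),s['tcp_rot'][2]+0.155,s['joints'].round(2))
E
```

```text
t: 13.75
eef_pos: [605.7, -18.1, 186.9]
tcp_rot: [-1.571, 0.002, -0.454]
ft_force: [-0.3, -0.6, -1.8]
opening: 0.496
[-0.0113, -0.0032, 0.0558] -0.29872677225022515 [-0.14  0.49  1.64  0.    1.01 -1.26]
```

```bash
python3 -m jog '{"dp":[[-0.004,0,0.022],[-0.008,0,0.038],[-0.01,0.01,0.05],[-0.011,0.03,0.056],[-0.011,0.055,0.056],[-0.011,0.075,0.056],[-0.011,0.087,0.056],[-0.011,0.087,0.056],[-0.011,0.087,0.056]],"rot":[[0,-0.1,0],[0,-0.2,0],[0,-0.27,0],[0,-0.299,0],[0,-0.299,0],[0,-0.299,0],[0,-0.299,0],[0,-0.299,0],[0,-0.299,0]],"claw":[0.02,0.02,0.02,0.02,0.02,0.02,0.02,0.02,0.02]}'
python3 - <<'E'
from h import *
import json
s=state();i=camera_info('wrist');cv2.imwrite('pics/w4.png',read_camera('wrist')[:,:,::-1])
json.dump({k:np.array(v).tolist() for k,v in i.items()},open('w4.json','w'))
print(s['eef_pos'],s['tcp_rot'],s['joints'].round(2))
E
```

```text
t: 14.65
eef_pos: [621.5, 34.9, 101.3]
tcp_rot: [-1.571, 0.0, -0.161]
ft_force: [-0.2, 0.2, -1.6]
opening: 0.501
[621.46520226  34.93679134 101.28649769] [-1.57088869e+00  8.89599040e-05 -1.61410002e-01] [-0.05  0.61  1.68 -0.    0.85 -1.46]
```

View pics/w4.png

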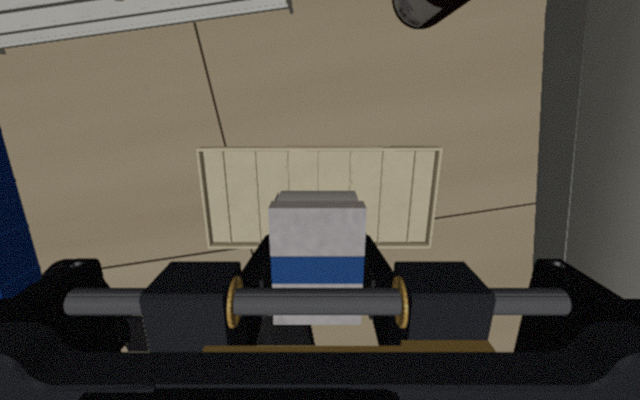

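Tray rim corners in the wrist view are at (197,148), (441,148), (432,248) and (208,248), and the carton is square to the tray above it. Next I refine the tray centre from these.

Run:
```python
from h import *
import json
np.set_printoptions(precision=1,suppress=True)
i={k:np.array(v) for k,v in json.load(open('w4.json')).items()}
q=np.array([[197,148],[441,148],[432,249],[208,249]])
p=plane(i,q,12);e=np.roll(p,-1,0)-p;print(p[:,:2],p.mean(0),np.linalg.norm(e,axis=1),np.degrees(np.arctan2(e[:,1],e[:,0])))
# lid centre along the tool x axis, from lid edges/stripe at z=TCP+32.8
z=state()['eef_pos'][2]+32.8;print('stripe mid',plane(i,[[318,270]],z),'lid edges',plane(i,[[318,207],[318,324]],z))
c=p.mean(0);print(rows([c[0],c[1],state()['eef_pos'][2]]).tolist(),state()['eef_pos'])
```

```text
[[558.2 -59.6]
 [591.7 146.3]
 [686.2 134. ]
 [652.2 -75.6]] [622.1  36.3  12. ] [208.6  95.3 212.3  95.4] [ 80.8  -7.5 -99.2 170.3]
stripe mid [[619.4  35.1 134.6]] lid edges [[585.9  40.5 134.6]
 [652.   29.9 134.6]]
[0.0001, 0.0, 0.0014] [621.7  34.9 101.8]
```

```bash
python3 -m jog '{"dp":[[0.001,0.015,0.001],[0.001,0.035,0.001],[0.001,0.055,0.001],[0.001,0.07,0.001],[0.001,0.079,0.001],[0.001,0.085,0.001],[0.001,0.089,0.001],[0.001,0.091,0.001],[0.001,0.091,0.001]],"rot":[[0,0,0],[0,0,0],[0,0,0],[0,0,0],[0,0,0],[0,0,0],[0,0,0],[0,0,0],[0,0,0]],"claw":[0.02,0.02,0.02,0.02,0.02,0.02,0.02,0.02,0.02]}'
```

```text
t: 15.6
eef_pos: [622.7, 35.7, 10.3]
tcp_rot: [-1.571, -0.0, -0.162]
ft_force: [-0.5, -0.1, -2.1]
opening: 0.499
```

```bash
python3 -m jog '{"dp":[[0,0.0005,0],[0,0.001,0],[0,0.0015,0],[0,0.002,0],[0,0.002,0]],"rot":[[0,0,0],[0,0,0],[0,0,0],[0,0,0],[0,0,0]],"claw":[0.02,0.02,0.02,0.02,0.02]}'
```

```text
t: 16.1
eef_pos: [622.5, 35.7, 8.1]
tcp_rot: [-1.571, 0.0, -0.162]
ft_force: [0.6, -0.5, -2.0]
opening: 0.501
```

```bash
python3 -m jog '{"dp":[[0,0.0005,0],[0,0.001,0],[0,0.001,0]],"rot":[[0,0,0],[0,0,0],[0,0,0]],"claw":[0.02,0.02,0.02]}'
```

```text
t: 16.4
eef_pos: [622.5, 35.7, 7.0]
tcp_rot: [-1.571, 0.0, -0.162]
ft_force: [0.2, 0.0, -1.7]
opening: 0.499
```

```bash
python3 -m jog '{"dp":[[0,0.0005,0],[0,0.001,0],[0,0.001,0]],"rot":[[0,0,0],[0,0,0],[0,0,0]],"claw":[0.02,0.02,0.02]}'
```

```text
t: 16.7
eef_pos: [622.5, 35.7, 6.4]
tcp_rot: [-1.571, -0.0, -0.162]
ft_force: [-1.4, 0.8, 2.1]
opening: 0.5
```

The underside is touching: force went from −1.7 to +2.1 N. I open, then rise and look.

```bash
python3 -m jog '{"dp":[[0,0,0],[0,0,0],[0,0,0],[0,0,0],[0,0,0],[0,0,0]],"rot":[[0,0,0],[0,0,0],[0,0,0],[0,0,0],[0,0,0],[0,0,0]],"claw":[0.05,0.055,0.06,0.07,0.08,0.08]}'; python3 -m jog '{"dp":[[0,-0.01,0],[0,-0.025,0],[0,-0.045,0],[0,-0.08,0],[0,-0.12,0],[0,-0.16,0],[0,-0.18,0],[0,-0.18,0]],"rot":[[0,0,0],[0,0,0],[0,0,0],[0,0,0],[0,0,0],[0,0,0],[0,0,0],[0,0,0]],"claw":[0.08,0.08,0.08,0.08,0.08,0.08,0.08,0.08]}'; python3 -m jog '{"dp":[[-0.03,0,0],[-0.07,-0.01,0],[-0.11,-0.02,0],[-0.14,-0.03,0],[-0.15,-0.03,0],[-0.15,-0.03,0]],"rot":[[0,0,0],[0,0,0],[0,0,0],[0,0,0],[0,0,0],[0,0,0]],"claw":[0.08,0.08,0.08,0.08,0.08,0.08]}'
python3 - <<'E'
from h import *
w=read_camera('wrist')[:,:,::-1];t=read_camera('top')[:,:,::-1];s=read_camera('scene')[:,:,::-1]
cv2.imwrite('pics/end.png',np.hstack([cv2.resize(t[90:270,170:490],(400,225)),cv2.resize(s[100:340,150:450],(400,320))[:225]]).copy() if 0 else np.vstack([cv2.resize(t[90:270,170:490],(640,360)),cv2.resize(s[130:340,150:500],(384,230)).copy() if 0 else cv2.resize(np.hstack([s[100:350,150:450],w[100:350,:300] if 0 else cv2.resize(w,(400,250))]),(640,229))]))
E
```

```text
t: 17.3
eef_pos: [622.5, 35.7, 6.1]
tcp_rot: [-1.571, -0.0, -0.162]
ft_force: [-0.2, 0.2, -1.4]
opening: 0.814
t: 18.1
eef_pos: [623.6, 35.7, 190.9]
tcp_rot: [-1.57, -0.007, -0.162]
ft_force: [0.2, -0.6, -0.4]
opening: 0.842
t: 18.7
eef_pos: [473.9, 60.0, 216.4]
tcp_rot: [-1.571, -0.001, -0.161]
ft_force: [0.3, -0.1, -0.6]
opening: 0.843
```

View pics/end.png

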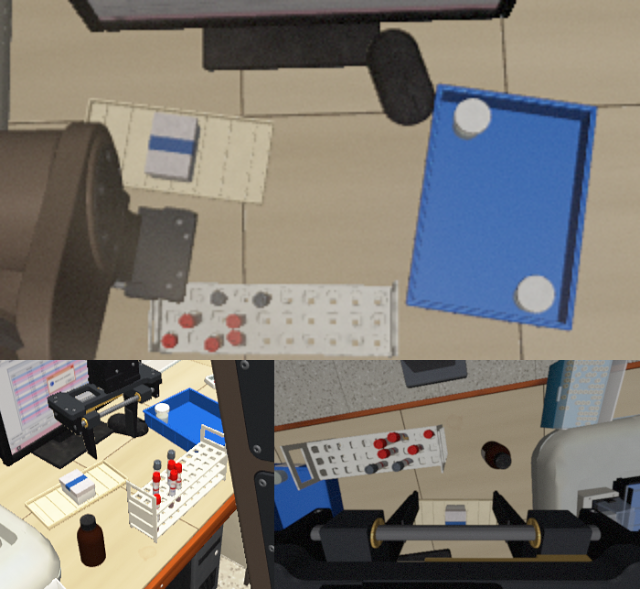

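The carton lies lid up in the tray (stripe at (172,143) in the upper panel), clear of the rims. Both cups stand in the bin at (471,117) and (534,293), the bottle is upright, and the gripper is well clear. Handing in.

```bash
python3 -c "
from cell import *
print(job_done(),state()['ft_force'])"
```

```text
the job is handed in; nothing more can be done
the job is handed in; nothing more can be done
```

The carton of cover slips is lying lid up in the slide tray, clear of the rims, and I handed the job in at about 19 s of the 58 s allowed.

- **Drag:** I felt for the lid with shut fingers and found it at z≈41 mm, about 7 mm above the carton's edge. The press was about 13 N during the drag. The highest reading was 18.6 N down, for a moment at first contact, above the 8–15 N you gave for dragging but well under the 40 N limit.
- **Placing:** I gripped it across the lid, carried it over, and lowered it until the tray took its weight at about 2 N. Then I let go and backed the gripper well clear.
- **Last checks:** The final pictures show both cups standing in the bin and the bottle upright. The wrist force read near zero.
- **Corrected on the way:**
  - The tube rack turned out to be about 120 mm tall, so I turned the gripper before pressing to keep its body off it.
  - My first tray measurement came out too short, so I redid it before placing.

The final force print inside the hand-in script returned only the hand-in message, so my last force reading is from just before it.

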